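# Clear the stage bed and hold the specimen holder home under the lip

## Robot

A 6-joint arm with a two-finger parallel gripper is mounted at the origin on the work surface. World frame = base frame: x ahead of the robot, y to its left, z up, the work surface at z = 0. Lengths are in m, angles in rad, forces in N, time in s.
With the tool pointing down it reaches from about 0.3 to 0.775 m from the base axis. Payload 14.6 kg.
Tool frame: the origin (TCP) lies at the very end of the fingers, on their centre line; the grasp point (between the pads) lies 19 mm behind it; z points along the fingers, y is the line along which they close (so a half turn about z gives the same grasp; the last joint's range is limited). The gripper opens to 94 mm and grips with 3 to 60 N. Pads are 16 mm wide; open, the fingers measure 119 mm over their backs; the gripper's body (75 mm by 177 mm) begins 78 mm behind the grasp point.
Start: joints at [1.054, 0.3, 1.521, -0, 1.321, -0.067], TCP at [0.239, 0.495, 0.177] pointing down, gripper open.
Joint ranges: [-3.03, 3.03], [-0.79, 2.21], [0.23, 2.52], [-1.04, 4.18], [0, 3.07], [-2.55, 2.55]. Speed limits (rad/s): [2.22, 2.22, 2.57, 3.14, 3.14, 3.14].

## Interface

Orientations are given as a rotation vector (axis times angle).
In Python, from cell import bot gives the robot as it stands.
- The arm moves only by the tool servo_tool, never from a script. Its argument "motion" is a list of rows, each an object of numbers: "tx", "ty", "tz": the shift along the tool's x, y, z scaled (see below); "wx", "wy", "wz": the turn, a rotation vector about the tool's x, y, z scaled (see below); "fingers": the gripper command: -1 is shut, 1 is fully open, values between are in proportion. In form: [{"tx": .., "ty": .., "tz": .., "wx": .., "wy": .., "wz": .., "fingers": ..}, ...]. A call has 1 to 12 rows; each row shifts and turns the commanded pose from where the row before left it, along the tool's axes as they then stand; what a row does not reach is not made up. The controller multiplies each number of a shift by 0.2 m and each number of a turn by 180 degrees. A row lasts 1/10 s, in which the tool goes at most 50 mm and 8.59 degrees, less where a joint would pass 70% of its speed; a pose out of reach is approached as far as the arm can. A call with a number of a shift or a turn outside -1 to 1 is refused whole. A call with a gripper value outside its range is refused whole. The fingers move at their own pace and stop on an object; "newtons" is the grip in N (left out, the last holds). Time passes only in rows, so rows that do not move let the fingers close. It gives the time, the measured TCP pose, the force, the opening and the grip force at its end, in the units of the state.
- bot.observe(): the state, without advancing time (a new reading comes with each control period).
- bot.capture(name): name is "scene" or "top" or "wrist"; returns a dict with "frame" (400x640x3 uint8, blue, green, red), "K" (3x3 intrinsics, pixels), "R" (3x3) and "t" (3): a world point X has camera coordinates R X + t; the wrist camera has in their place "T_tool_cam" (4x4, takes a point from camera to tool coordinates, whose origin is the TCP and whose axes are the flange's). Camera axes: x right, y down, z forward; pixel columns grow to the right and rows downward; lengths in m; the calibration is good to about 2 mm. A picture is of the moment at which its call begins: read the wrist's pose just before it. There is no depth.
- bot.finish_job(): hands the job in; it is judged then, once.
The state is a dict: "clock": time; "joints": joint angles; "joint_vel": joint speeds; "joint_efforts": joint torques, N m; "tool_pos": TCP position; "tool_rot": TCP orientation; "contact_force": force on the tool from outside, world axes, zero at the start; "moment": the same for the moment, N m; "grip_width": finger opening in m; "finger_force": force on a finger pad.
Only numpy, scipy, OpenCV 4.12 (cv2) and the standard library are available. Lean on these libraries where they do the work, as an engineer would, in place of code of your own. Each camera call takes 0.05 s, during which the arm holds its last target. There are 200 camera calls.

## Task

Hold the scraper block and wipe all four steel offcuts off the stage bed into its catch tray, touching them with neither the fingers nor the specimen holder, then set the scraper down on the bench, clear of the stage bed and its tray. Next lay the ribbed specimen holder on the bed and slide its front edge under the lip, squarely and fully home against the spring bar until it meets the hard stops. The spring would push it out again, so finish with the robot still holding it pressed home, and leave the other things on the bench where they are.

Things in the scene. Friction and masses are not known exactly. Their poses are not given: they have to be found in the camera images.
- stage: Black stage bed fixed on the bench: flat slab, top 30 mm above the bench; origin on the bench. In its frame the slab spans x -110..100, y -75..75 mm, turned up to 0.2 rad from the world. Lip and pocket at its +x end (see lip_mouth), catch tray along its +y edge (see tray); no walls on its other edges.
- tray (a point): Centre of the catch tray's floor (stage frame x -40, y 108, z 3 mm). Steel tray below the bed's +y edge: inside y 75..141, x -106..26 in the stage frame, floor 3 mm and walls 22 mm above the bench, open on top; no wall stands between the bed's top and the tray.
- lip_mouth (a point): On the bed, mid front edge of the aluminium lip (stage x 45, y 0, z 30). Lip underside is 10 mm above the bed, top 18; a lead-in strip slopes up ahead of it to x 33. Pocket under it: 98 mm wide (y -49..49), hard stops at x 66. Side guides 14 mm high flare from y +-49 at x 45 to +-64 at x 20. The holder goes in along stage +x.
- spring_bar (a joint): Sprung brass bar 50 mm wide in the pocket, pushed back by the holder's front edge. 0 = free (face at stage x 56 mm), grows in m towards stage +x; 0.010 when the holder meets the hard stops. Pushes back with 2.4 N at 0, 8.4 N at 0.010, and shoves the holder out if let go.
- holder: Aluminium specimen holder, about 90 g: plate 70 (x) x 90 (y) x 6 mm flat on the bench; origin at centre of its underside, front edge at x +35. Upright grip rib 14 mm thick (x), 40 long (y) at x -25, top 48 mm above the underside. Dark round specimen and paper patch on top. Home: origin at stage x 31, y 0, z 30 mm, axes parallel.
- scraper: White scraper block, about 140 g, upright on the bench: body 100 (x) x 24 (y), 26 mm high incl. black rubber foot 100 x 20 mm; grip rib above 60 long (x), 16 thick (y), top 66 mm above the bottom. Origin at centre of its underside. Scraper and holder stand one on each side of the bed, either way round.
- chip0: loose steel offcut 18 x 14 x 8 mm, 15 g, lying on the stage bed; origin at the centre of its underside
- chip1: loose steel offcut 15 x 15 x 9 mm, 15 g, lying on the stage bed; origin at the centre of its underside
- chip2: loose steel offcut 20 x 12 x 8 mm, 15 g, lying on the stage bed; origin at the centre of its underside
- chip3: loose steel offcut 14 x 16 x 10 mm, 15 g, lying on the stage bed; origin at the centre of its underside
- puck_a: bystander, to be left alone: mounted specimen puck, black, 30 mm across, 22 mm high, beside the stage bed; origin at the centre of its underside
- puck_b: bystander, to be left alone: steel specimen puck, 38 mm across, 18 mm high, beside the stage bed; origin at the centre of its underside
- oil: bystander, to be left alone: small amber oil bottle, 32 mm across, 75 mm high; origin at the centre of its underside
- dish: bystander, to be left alone: glass dish, 90 mm across, 16 mm high, beyond the stage bed; origin at the centre of its underside
- slide_box: bystander, to be left alone: grey slide box 85 x 100 x 34 mm, beyond the stage bed; origin at the centre of its underside
- blank: bystander, to be left alone: spare flat aluminium plate 76 x 55 x 6 mm without a rib: not the holder; origin at the centre of its underside
- brush: bystander, to be left alone: wooden-handled brush 160 mm long, lying

How it is judged:
On the way, in this order (a step that is already met when the one before it is completed fails the run):
1. all four offcuts lie in the catch tray (y of chip0 in the frame of stage between 0.07 and 0.143 m and x of chip0 in the frame of stage between -0.11 and 0.03 m and height (world z) of each of chip0, chip1, chip2, chip3 below 0.026 m and y of chip1 in the frame of stage between 0.07 and 0.143 m and x of chip1 in the frame of stage between -0.11 and 0.03 m and y of chip2 in the frame of stage between 0.07 and 0.143 m and x of chip2 in the frame of stage between -0.11 and 0.03 m and y of chip3 in the frame of stage between 0.07 and 0.143 m and x of chip3 in the frame of stage between -0.11 and 0.03 m), for 0.2 s.
2. the holder is fully home under the lip, the spring bar pressed (value of joint spring_bar above 0.007 m and x of holder in the frame of stage between 0.028 and 0.036 m and y of holder in the frame of stage between -0.008 and 0.008 m and z of holder in the frame of stage between 0.027 and 0.036 m and angle between the x axis of holder and the x axis of stage, either way round below 0.1 rad), for 0.2 s.
At the end, for the whole second after the job is handed in: The fingers press the holder (over 1 N), which lies in the pocket within 3 mm of home (spring bar above 0.007 m), 8 mm of the middle and 0.1 rad of square; all four offcuts are in the tray; the scraper rests on the bench, off the bed and out of the tray, released (all of step 1 and all of step 2 and contact force between the fingers and holder above 1 N and height (world z) of scraper below 0.026 m and contact force between scraper and stage below 0.1 N and contact force between scraper and the fingers below 0.1 N and linear speed of scraper below 0.03 m/s and not (x of scraper in the frame of stage between -0.12 and 0.11 m and y of scraper in the frame of stage between -0.085 and 0.15 m)); the arm keeps its last pose, push and grip.
It fails at once if the fingers or the holder touched an offcut (contact force between any of the fingers, holder and chip0 above 0.5 N or contact force between any of the fingers, holder and chip1 above 0.5 N or contact force between any of the fingers, holder and chip2 above 0.5 N or contact force between any of the fingers, holder and chip3 above 0.5 N).
It fails at once if a bystander was moved by more than 40 mm (distance of any of puck_a, puck_b, oil, dish, slide_box, blank, brush from where it was at the start of the episode above 0.04 m).
It also fails if it takes over 72 s, if anything falls off the work surface, if the arm or the gripper's body presses on something with over 40 N, if the wrist force passes 120 N, or if a joint passes its speed limit or range.

## Working session

There is one attempt and no reset: what is moved stays moved. The work goes in short steps, Python scripts to look and compute and a tool call to move; the robot and the scene stay as the last step left them, time stands still between calls to the robot, and variables do not carry over. Pictures are saved under pics/ and viewed, at most 10 in all, crops included, and the job is handed in when it is done.

Besides the shell and the picture viewer there is one more tool, called after "Emit:" as a command line: name --argument value ..., lists and objects as JSON in quotes. servo_tool: Moves the arm, as the interface text tells. Its arguments: {"type":"object","properties":{"motion":{"type":"array","items":{"type":"object","properties":{"tx":{"type":"number","minimum":-1,"maximum":1},"ty":{"type":"number","minimum":-1,"maximum":1},"tz":{"type":"number","minimum":-1,"maximum":1},"wx":{"type":"number","minimum":-1,"maximum":1},"wy":{"type":"number","minimum":-1,"maximum":1},"wz":{"type":"number","minimum":-1,"maximum":1},"fingers":{"type":"number"}}}},"newtons":{"type":"number"}},"required":["motion"]}

```bash
ls; mkdir -p pics; python3 - <<'E'
from cell import bot
import cv2,pickle
o=bot.observe();print(o)
d={}
for n in("scene","top"):
    c=bot.capture(n);d[n]=c;cv2.imwrite(f"pics/{n}0.png",c["frame"]);print(n,c["K"].tolist(),c["R"].tolist(),c["t"].tolist())
pickle.dump(d,open("c0.pkl","wb"))
f=d["top"]["frame"]
cv2.imwrite("pics/top0b.png",cv2.resize(f,(800,500),interpolation=cv2.INTER_CUBIC))
E
```

```text
pics
{'clock': 0.0, 'joints': array([ 1.05441228e+00,  3.00481504e-01,  1.52157855e+00,  1.48317436e-05,
        1.32069014e+00, -6.66113297e-02]), 'joint_vel': array([-6.71726033e-04, -5.26775147e-04,  3.47093071e-04, -6.70043026e-05,
        1.73690131e-03,  1.01021370e-03]), 'joint_efforts': array([-1.12049293e-03, -5.31815064e+01, -3.52725792e+01,  7.07434723e-02,
        2.44842202e-02, -1.25744891e-04]), 'tool_pos': array([0.23897812, 0.49504325, 0.17618171]), 'tool_rot': array([-7.00489557e-01, -3.06214618e+00,  1.73488296e-03]), 'contact_force': array([0.71441339, 0.36262111, 0.1313594 ]), 'moment': array([-0.04132685, -0.02919493,  0.05833101]), 'finger_force': 0.0, 'grip_width': 0.09402811802490882}
scene [[482.75740131568256, 0.0, 320.79827802015495], [0.0, 482.75740131568256, 203.78604775321267], [0.0, 0.0, 1.0]] [[-0.7901453737090698, 0.6127441154066081, 0.01466074488994969], [0.4931063212256793, 0.6497127190065964, -0.5785495127716668], [-0.3640280818473104, -0.44990891499905744, -0.8155154957638382]] [0.46202121085303577, -0.21732816266072869, 1.4546234220081875]
top [[461.87881036523254, 0.0, 318.18715863079706], [0.0, 461.87881036523254, 201.13075382641415], [0.0, 0.0, 1.0]] [[-0.022147560418911725, -0.9995516458392529, -0.020149264689596675], [-0.9866172209265991, 0.02510864405034295, -0.1611087066704571], [0.161542393626456, 0.016311446716767666, -0.9867309622016738]] [0.018608627682757894, 0.5729018761214535, 1.1955071069981373]
```

View pics/top0b.png

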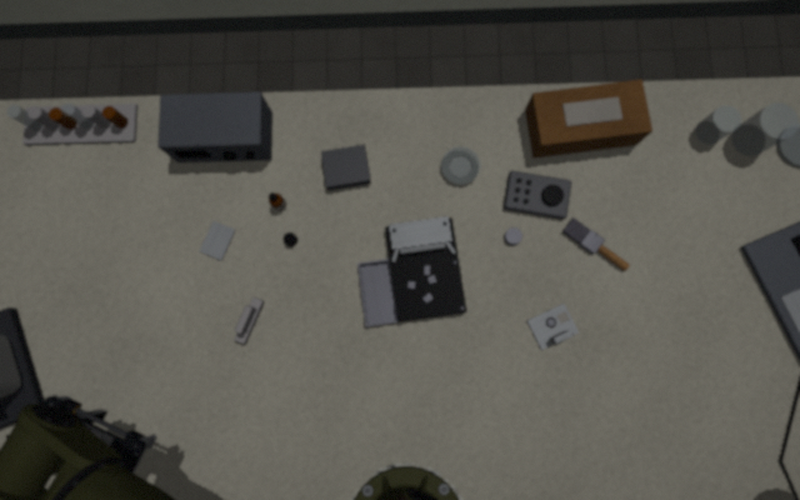

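View pics/scene0.png

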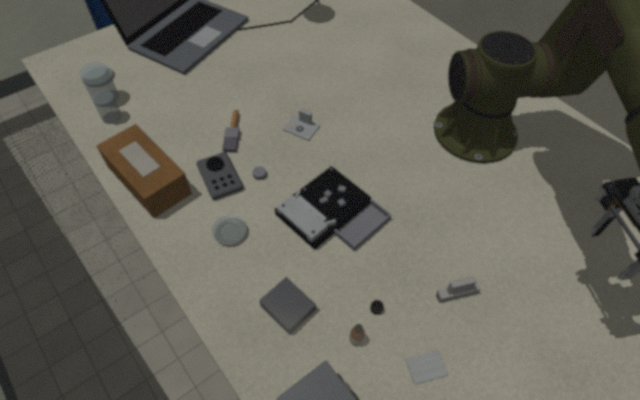

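Top view (800 px wide): the stage bed is around (428,270), with its lip up (+x) and tray to the left. The scraper is at (249,321), the holder at (553,327), and the chips at (427,270), (432,280), (411,285) and (428,298). I'll enlarge these.

```bash
python3 - <<'E'
import cv2,pickle,numpy as np
d=pickle.load(open("c0.pkl","rb"));f=d["top"]["frame"]
g=np.clip(f.astype(float)*1.8,0,255).astype(np.uint8)
R=lambda im,k:cv2.resize(im,None,fx=k,fy=k,interpolation=cv2.INTER_CUBIC)
cv2.imwrite("pics/st.png",R(g[168:268,280:380+30],6))
a=R(g[230:290,170:230],6.6);b=R(f[230:290,412:472],6.6)
cv2.imwrite("pics/sh.png",np.hstack([a,b]))
E
```

```text
(no output)
```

View pics/st.png

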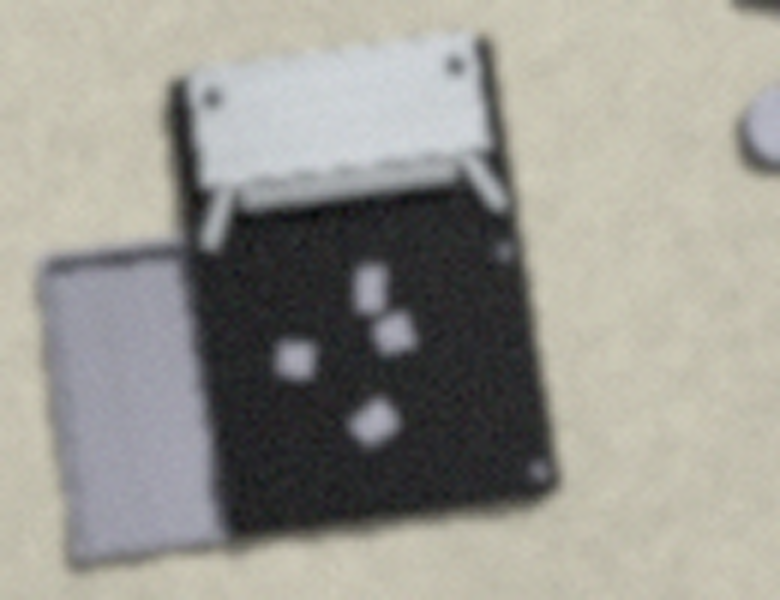

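View pics/sh.png

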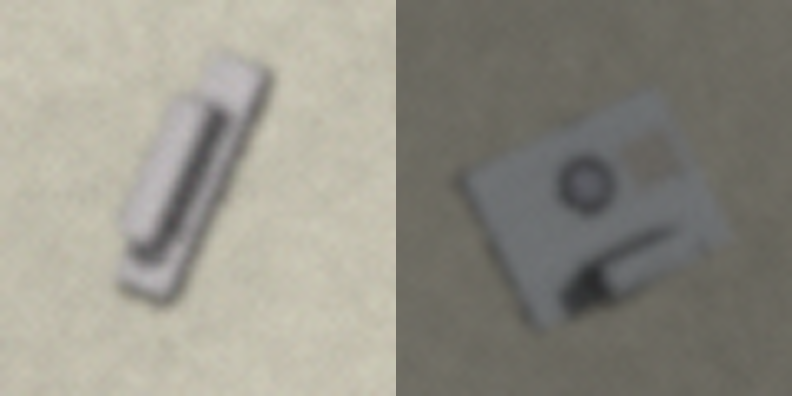

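```bash
cat > h.py <<'E'
import numpy as np,pickle,cv2
from scipy.optimize import least_squares
from scipy.spatial.transform import Rotation as Ro
def proj(c,X):
    X=np.atleast_2d(X);p=X@c["R"].T+c["t"];p=p@c["K"].T;return p[:,:2]/p[:,2:]
def back(c,uv,z):
    d=c["R"].T@np.linalg.inv(c["K"])@np.array([uv[0],uv[1],1.]);C=-c["R"].T@c["t"];return (C+d*(z-C[2])/d[2])[:2]
def w(p,L):
    L=np.atleast_2d(np.array(L,float));a=p[2];M=np.array([[np.cos(a),-np.sin(a)],[np.sin(a),np.cos(a)]])
    return np.c_[L[:,:2]@M.T+p[:2],L[:,2]]
def inv(p,q):
    a=p[2];M=np.array([[np.cos(a),-np.sin(a)],[np.sin(a),np.cos(a)]]);return (np.array(q)-p[:2])@M
def fit(c,L,uv,p0):
    L=np.array(L)/1000.
    r=least_squares(lambda p:(proj(c,w(p,L))-uv).ravel(),p0,loss="soft_l1")
    return r.x,np.round(proj(c,w(r.x,L))-uv,1).tolist()
E
python3 - <<'E'
from h import *
c=pickle.load(open("c0.pkl","rb"))["top"]
st=lambda u:np.array(u)/6.+[280,168]-.4
L=[(100,-75,30),(100,75,30),(-110,-75,30),(20,64,44),(20,-64,44),(-106,141,22),(26,141,22)]
uv=st([(489,38),(173,85),(555,488),(211,247),(500,207),(76,562),(42,258)])
s,r=fit(c,L,uv,[.5,-.05,.1]);print("stage",s,r)
for n,u in dict(a=(371,289),b=(395,333),c=(296,360),d=(375,422)).items():
    b=back(c,st(u),.036);print(n,b,inv(s,b)*1000)
a=lambda u:np.array(u)/6.6+[170,230]-.4
sc,r=fit(c,[(50,12,26),(50,-12,26),(-50,-12,26),(-50,12,26)],a([(222,50),(266,68),(167,300),(120,285)]),[.4,.3,-.4]);print("scr",sc,r,inv(s,sc[:2]))
e=[back(c,a(u),.066) for u in((190,97),(139,240))];print("rib",e,np.mean(e,0))
b=lambda u:(np.array(u)-[396,0])/6.6+[412,230]-.4
h,r=fit(c,[(35,45,6),(35,-45,6),(-35,-45,6),(-35,45,6)],b([(466,182),(652,92),(730,240),(540,328)]),[.4,-.25,.45]);print("hold",h,r,inv(s,h[:2]))
print(w(h,[(-.025,0,0)]))
pickle.dump((s,sc,h),open("p.pkl","wb"))
for n,u in dict(pucka=(290,240),oil=(277,202),blank=(218,241),puckb=(513,236)).items(): print(n,back(c,np.array(u)*.8,.02))
E
```

```text
stage [ 0.54074854 -0.05120789  0.1089689 ] [[0.2, 0.1], [-1.2, -0.5], [0.7, 1.2], [0.0, -0.2], [-1.0, 0.1], [0.5, -1.8], [0.2, 0.7]]
a [ 0.53335969 -0.05662624] [-7.93428229 -4.58265185]
b [ 0.5132276  -0.06676727] [-29.04984255 -12.4741014 ]
c [ 0.50216269 -0.02211578] [-35.19312293  33.11589861]
d [ 0.47356863 -0.05659929] [-67.36777544   1.94661994]
scr [ 0.43460938  0.33007169 -0.39400185] [[-0.9, 0.0], [0.5, 0.5], [0.7, 0.2], [-0.3, -0.8]] [-0.06404418  0.39056111]
rib [array([0.46340446, 0.32112641]), array([0.40757547, 0.34021877])] [0.43548996 0.33067259]
hold [ 0.40588336 -0.32573854  0.41910616] [[-1.0, -0.3], [0.3, -0.9], [0.7, 0.1], [-0.2, 1.3]] [-0.16392139 -0.2582353 ]
[[ 0.38304704 -0.33591214  0.        ]]
pucka [0.60920973 0.24332748]
oil [0.69650341 0.27323835]
blank [0.61109967 0.40366289]
puckb [ 0.60542795 -0.24877024]
```

```bash
cat >> h.py <<'E'
def go(x,y,z,th_deg=None):
    """print the tool-frame shift (units of 0.2 m) and turn (units of 180 deg): translate first, then turn"""
    from cell import bot
    o=bot.observe();M=Ro.from_rotvec(o["tool_rot"]).as_matrix();d=M.T@(np.array([x,y,z])-o["tool_pos"])
    th=np.degrees(np.arctan2(M[1,0],M[0,0]))
    print("t",round(o["clock"],2),"pos",o["tool_pos"].round(4),"th",th.round(2),"tilt",M[:,2].round(4),"F",o["contact_force"].round(1),"grip",round(o["grip_width"],4),round(o["finger_force"],1))
    print("shift units",(d/.2).round(4))
    if th_deg is not None:
        e=(th_deg-th+180)%360-180
        print("wz",round(-e/180,4),"tilt fix wx,wy", (M.T@np.cross(M[:,2],[0,0,-1])/np.pi).round(4))
E
python3 -c "
from h import *
go(.435,.330,.13,157.4)"
```

```text
t 0.1 pos [0.239  0.4951 0.1762] th 154.23 tilt [-5.e-04 -9.e-04 -1.e+00] F [-0.3  0.1 -0.3] grip 0.0937 0.0
shift units [-1.2414 -0.3168  0.2314]
wz -0.0176 tilt fix wx,wy [-0.0003 -0.      0.    ]
```

Emit:
servo_tool --motion '[{"tx": -0.2069,"ty": -0.0528,"tz": 0.0386},{"tx": -0.2069,"ty": -0.0528,"tz": 0.0386},{"tx": -0.2069,"ty": -0.0528,"tz": 0.0386},{"tx": -0.2069,"ty": -0.0528,"tz": 0.0386},{"tx": -0.2069,"ty": -0.0528,"tz": 0.0386},{"tx": -0.2069,"ty": -0.0528,"tz": 0.0386},{"wz": -0.0176},{},{},{}]'

```text
$.motion[0]: bad value
```

```bash
cat >> h.py <<'E'
def wcam():
    """wrist picture as a world-calibrated camera"""
    from cell import bot
    o=bot.observe();c=dict(bot.capture("wrist"));T=np.eye(4);T[:3,:3]=Ro.from_rotvec(o["tool_rot"]).as_matrix();T[:3,3]=o["tool_pos"]
    W=np.linalg.inv(T@np.array(c["T_tool_cam"]));c["R"]=W[:3,:3];c["t"]=W[:3,3];return c
def draw(im,c,p,L,col):
    cv2.polylines(im,[np.round(proj(c,w(p,np.array(L)/1000.))*8).astype(int)],True,col,1,cv2.LINE_AA,3)
E
python3 - <<'E'
from h import *
go(.435,.330,.13,157.4)
c=wcam();pickle.dump(c,open("c1.pkl","wb"));s,sc,h=pickle.load(open("p.pkl","rb"))
im=c["frame"].copy()
draw(im,c,sc,[(30,8,66),(30,-8,66),(-30,-8,66),(-30,8,66)],(0,0,255));draw(im,c,sc,[(50,12,26),(50,-12,26),(-50,-12,26),(-50,12,26)],(0,255,0))
cv2.imwrite("pics/w1.png",im)
E
```

```text
t 0.1 pos [0.239  0.4951 0.1762] th 154.23 tilt [-5.e-04 -9.e-04 -1.e+00] F [-0.3  0.1 -0.3] grip 0.0937 0.0
shift units [-1.2414 -0.3168  0.2314]
wz -0.0176 tilt fix wx,wy [-0.0003 -0.      0.    ]
```

View pics/w1.png

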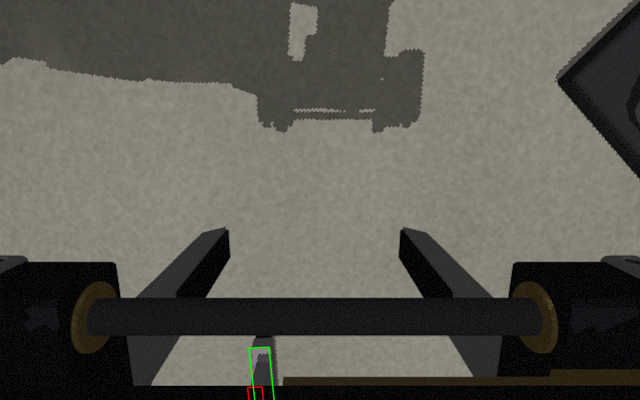

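The wrist view was taken before any motion: the call was refused, and the scraper only shows at the bottom edge around (262,370). I'll resend with complete rows.

Emit:
servo_tool --motion '[{"tx": -0.2069,"ty": -0.0528,"tz": 0.0386,"wx": 0,"wy": 0,"wz": 0,"fingers": 1},{"tx": -0.2069,"ty": -0.0528,"tz": 0.0386,"wx": 0,"wy": 0,"wz": 0,"fingers": 1},{"tx": -0.2069,"ty": -0.0528,"tz": 0.0386,"wx": 0,"wy": 0,"wz": 0,"fingers": 1},{"tx": -0.2069,"ty": -0.0528,"tz": 0.0386,"wx": 0,"wy": 0,"wz": 0,"fingers": 1},{"tx": -0.2069,"ty": -0.0528,"tz": 0.0386,"wx": 0,"wy": 0,"wz": 0,"fingers": 1},{"tx": -0.2069,"ty": -0.0528,"tz": 0.0386,"wx": 0,"wy": 0,"wz": -0.0176,"fingers": 1},{"tx": 0,"ty": 0,"tz": 0,"wx": 0,"wy": 0,"wz": 0,"fingers": 1},{"tx": 0,"ty": 0,"tz": 0,"wx": 0,"wy": 0,"wz": 0,"fingers": 1}]'

```text
clock: 0.95
tool_pos: [0.4353, 0.3298, 0.1301]
tool_rot: [-0.619, -3.079, 0.001]
contact_force: [-0.0, -0.0, 0.2]
grip_width: 0.0942
finger_force: 0.0
```

```bash
python3 - <<'E'
from h import *
go(.435,.330,.13,157.4)
c=wcam();pickle.dump(c,open("c1.pkl","wb"));s,sc,h=pickle.load(open("p.pkl","rb"))
im=c["frame"].copy()
draw(im,c,sc,[(30,8,66),(30,-8,66),(-30,-8,66),(-30,8,66)],(0,0,255));draw(im,c,sc,[(50,12,26),(50,-12,26),(-50,-12,26),(-50,12,26)],(0,255,0))
cv2.imwrite("pics/w2.png",im)
E
```

```text
t 0.95 pos [0.4353 0.3298 0.1301] th 157.27 tilt [-8.e-04 -3.e-04 -1.e+00] F [-0.  -0.   0.2] grip 0.0942 0.0
shift units [0.0016 0.0002 0.0005]
wz -0.0007 tilt fix wx,wy [-0.0002 -0.0002  0.    ]
```

View pics/w2.png

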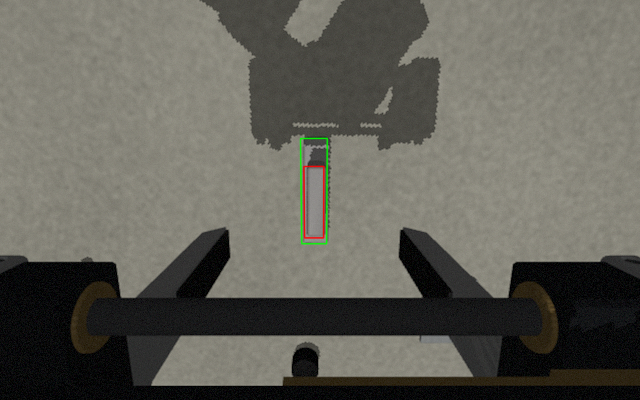

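The fitted outlines lie on the scraper (rib at about (314,203)), so I'll descend and grip.

Emit:
servo_tool --motion '[{"tx": 0,"ty": 0,"tz": 0.2,"wx": 0,"wy": 0,"wz": 0,"fingers": 0},{"tx": 0,"ty": 0,"tz": 0.2,"wx": 0,"wy": 0,"wz": 0,"fingers": 0},{"tx": 0,"ty": 0,"tz": 0.095,"wx": 0,"wy": 0,"wz": 0,"fingers": 0},{"tx": 0,"ty": 0,"tz": 0,"wx": 0,"wy": 0,"wz": 0,"fingers": -1},{"tx": 0,"ty": 0,"tz": 0,"wx": 0,"wy": 0,"wz": 0,"fingers": -1},{"tx": 0,"ty": 0,"tz": 0,"wx": 0,"wy": 0,"wz": 0,"fingers": -1},{"tx": 0,"ty": 0,"tz": 0,"wx": 0,"wy": 0,"wz": 0,"fingers": -1},{"tx": 0,"ty": 0,"tz": 0,"wx": 0,"wy": 0,"wz": 0,"fingers": -1},{"tx": 0,"ty": 0,"tz": 0,"wx": 0,"wy": 0,"wz": 0,"fingers": -1}]' --newtons 50

```text
clock: 1.9
tool_pos: [0.4353, 0.3304, 0.0319]
tool_rot: [0.616, 3.08, 0.001]
contact_force: [-0.1, -0.2, 0.2]
grip_width: 0.0256
finger_force: 0.0
```

```bash
python3 -c "
from h import *
s,sc,h=pickle.load(open('p.pkl','rb'))
print(w(s,[(-.039,-.052,0),(-.039,.095,0),(-.085,.095,0),(-.039,.26,0)]),np.degrees(s[2])+180)
go(*w(s,[(-.039,-.052,.15)])[0],np.degrees(s[2])+180)"
```

```text
[[ 0.50763503 -0.10714085  0.        ]
 [ 0.49164828  0.03898726  0.        ]
 [ 0.44592112  0.03398461  0.        ]
 [ 0.47370398  0.20300861  0.        ]] 186.24345812493326
t 1.9 pos [0.4353 0.3304 0.0319] th 157.39 tilt [ 6.e-04  4.e-04 -1.e+00] F [-0.1 -0.2  0.2] grip 0.0256 0.0
shift units [-1.1749 -1.8803 -0.5911]
wz -0.1603 tilt fix wx,wy [0.0002 0.0001 0.    ]
```

Fingers are still closing. I'll wait, then lift.

Emit:
servo_tool --motion '[{"tx": 0,"ty": 0,"tz": 0,"wx": 0,"wy": 0,"wz": 0,"fingers": -1},{"tx": 0,"ty": 0,"tz": 0,"wx": 0,"wy": 0,"wz": 0,"fingers": -1},{"tx": 0,"ty": 0,"tz": 0,"wx": 0,"wy": 0,"wz": 0,"fingers": -1},{"tx": 0,"ty": 0,"tz": 0,"wx": 0,"wy": 0,"wz": 0,"fingers": -1},{"tx": 0,"ty": 0,"tz": -0.15,"wx": 0,"wy": 0,"wz": 0,"fingers": -1},{"tx": 0,"ty": 0,"tz": -0.2,"wx": 0,"wy": 0,"wz": 0,"fingers": -1},{"tx": 0,"ty": 0,"tz": -0.2,"wx": 0,"wy": 0,"wz": 0,"fingers": -1},{"tx": 0,"ty": 0,"tz": 0,"wx": 0,"wy": 0,"wz": -0.045,"fingers": -1},{"tx": 0,"ty": 0,"tz": 0,"wx": 0,"wy": 0,"wz": -0.045,"fingers": -1},{"tx": 0,"ty": 0,"tz": 0,"wx": 0,"wy": 0,"wz": -0.045,"fingers": -1},{"tx": 0,"ty": 0,"tz": 0,"wx": 0,"wy": 0,"wz": -0.0253,"fingers": -1},{"tx": 0,"ty": 0,"tz": 0,"wx": 0,"wy": 0,"wz": 0,"fingers": -1}]'

```text
clock: 3.1
tool_pos: [0.435, 0.3301, 0.1411]
tool_rot: [0.173, -3.136, 0.001]
contact_force: [0.1, -0.2, -2.0]
grip_width: 0.0152
finger_force: 50.0
```

```bash
python3 -c "
from h import *
go(0.5076,-.1071,.12,186.24)"
```

```text
t 3.1 pos [0.435  0.3301 0.1411] th -173.68 tilt [-6.e-04 -4.e-04 -1.e+00] F [ 0.1 -0.2 -2. ] grip 0.0152 50.0
shift units [-0.1203 -2.2128  0.1062]
wz 0.0004 tilt fix wx,wy [-0.0001 -0.0002  0.    ]
```

Emit:
servo_tool --motion '[{"tx": -0.012,"ty": -0.2213,"tz": 0,"wx": 0,"wy": 0,"wz": 0,"fingers": -1},{"tx": -0.012,"ty": -0.2213,"tz": 0,"wx": 0,"wy": 0,"wz": 0,"fingers": -1},{"tx": -0.012,"ty": -0.2213,"tz": 0,"wx": 0,"wy": 0,"wz": 0,"fingers": -1},{"tx": -0.012,"ty": -0.2213,"tz": 0,"wx": 0,"wy": 0,"wz": 0,"fingers": -1},{"tx": -0.012,"ty": -0.2213,"tz": 0,"wx": 0,"wy": 0,"wz": 0,"fingers": -1},{"tx": -0.012,"ty": -0.2213,"tz": 0,"wx": 0,"wy": 0,"wz": 0,"fingers": -1},{"tx": -0.012,"ty": -0.2213,"tz": 0,"wx": 0,"wy": 0,"wz": 0,"fingers": -1},{"tx": -0.012,"ty": -0.2213,"tz": 0,"wx": 0,"wy": 0,"wz": 0,"fingers": -1},{"tx": -0.012,"ty": -0.2213,"tz": 0,"wx": 0,"wy": 0,"wz": 0,"fingers": -1},{"tx": -0.012,"ty": -0.2213,"tz": 0,"wx": 0,"wy": 0,"wz": 0,"fingers": -1},{"tx": 0,"ty": 0,"tz": 0.106,"wx": 0,"wy": 0,"wz": 0,"fingers": -1},{"tx": 0,"ty": 0,"tz": 0,"wx": 0,"wy": 0,"wz": 0,"fingers": -1}]'

```text
clock: 4.3
tool_pos: [0.5058, -0.1077, 0.1179]
tool_rot: [0.164, -3.133, -0.002]
contact_force: [-0.0, 1.6, -1.3]
grip_width: 0.0154
finger_force: 50.0
```

```bash
python3 - <<'E'
from h import *
go(0.5076,-.1071,.0620,186.24)
c=wcam();s,sc,h=pickle.load(open("p.pkl","rb"))
im=c["frame"].copy()
draw(im,c,s,[(100,75,30),(100,-75,30),(-110,-75,30),(-110,75,30)],(0,0,255));draw(im,c,s,[(20,64,44),(45,49,44),(45,-49,44),(20,-64,44)],(0,255,0))
q=[*inv(s,[.5076,-.1071]),0];P=np.array([*w(s,[q])[0][:2],s[2]])
draw(im,c,P,[(50,12,30),(50,-12,30),(-50,-12,30),(-50,12,30)],(255,255,0))
cv2.imwrite("pics/w3.png",im)
E
```

```text
t 4.3 pos [ 0.5058 -0.1077  0.1179] th -174.0 tilt [-0.0042  0.0012 -1.    ] F [-0.   1.6 -1.3] grip 0.0154 50.0
shift units [-0.0104  0.0014  0.2792]
wz -0.0014 tilt fix wx,wy [ 0.0005 -0.0013  0.    ]
```

View pics/w3.png

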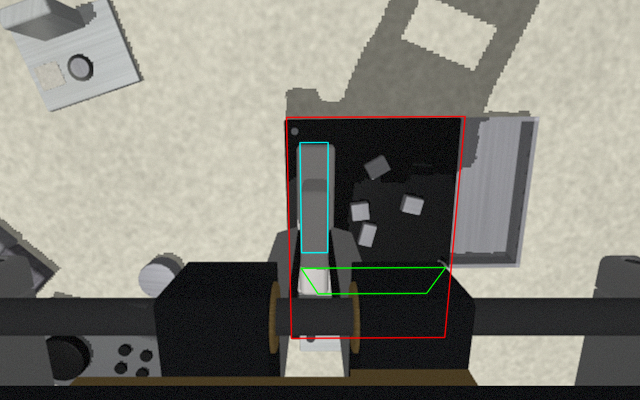

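The bed outline and the scraper footprint both fit. The chips at (376,167), (359,211), (411,205) and (367,234) all lie within the footprint's length, so I'll lower onto the bed.

Emit:
servo_tool --motion '[{"tx": 0,"ty": 0,"tz": 0,"wx": 0,"wy": 0,"wz": 0,"fingers": -1},{"tx": 0,"ty": 0,"tz": 0.1,"wx": 0,"wy": 0,"wz": 0,"fingers": -1},{"tx": 0,"ty": 0,"tz": 0.1,"wx": 0,"wy": 0,"wz": 0,"fingers": -1},{"tx": 0,"ty": 0,"tz": 0.06,"wx": 0,"wy": 0,"wz": 0,"fingers": -1},{"tx": 0,"ty": 0,"tz": 0,"wx": 0,"wy": 0,"wz": 0,"fingers": -1},{"tx": 0,"ty": 0,"tz": 0,"wx": 0,"wy": 0,"wz": 0,"fingers": -1}]'

```text
clock: 4.95
tool_pos: [0.5077, -0.1069, 0.0691]
tool_rot: [-0.172, 3.136, -0.001]
contact_force: [0.4, 0.7, -1.7]
grip_width: 0.0151
finger_force: 50.0
```

```bash
python3 -c "
from h import *
s,sc,h=pickle.load(open('p.pkl','rb'))
go(*w(s,[(-.038,-.052,.0612)])[0],186.24)
go(*w(s,[(-.038,.093,.0612)])[0],186.24)"
```

```text
t 4.95 pos [ 0.5077 -0.1069  0.0691] th -173.73 tilt [ 9.e-04 -3.e-04 -1.e+00] F [ 0.4  0.7 -1.7] grip 0.0151 50.0
shift units [-0.0047 -0.0013  0.0397]
wz 0.0002 tilt fix wx,wy [-0.0001  0.0003  0.    ]
t 4.95 pos [ 0.5077 -0.1069  0.0691] th -173.73 tilt [ 9.e-04 -3.e-04 -1.e+00] F [ 0.4  0.7 -1.7] grip 0.0151 50.0
shift units [-0.005   0.7237  0.0394]
wz 0.0002 tilt fix wx,wy [-0.0001  0.0003  0.    ]
```

Emit:
servo_tool --motion '[{"tx": -0.005,"ty": 0,"tz": 0.025,"wx": 0,"wy": 0,"wz": 0,"fingers": -1},{"tx": 0,"ty": 0,"tz": 0.015,"wx": 0,"wy": 0,"wz": 0,"fingers": -1},{"tx": 0,"ty": 0,"tz": 0,"wx": 0,"wy": 0,"wz": 0,"fingers": -1},{"tx": 0,"ty": 0,"tz": 0,"wx": 0,"wy": 0,"wz": 0,"fingers": -1},{"tx": 0,"ty": 0,"tz": 0,"wx": 0,"wy": 0,"wz": 0,"fingers": -1}]'

```text
clock: 5.45
tool_pos: [0.5089, -0.1071, 0.0615]
tool_rot: [-0.171, 3.135, -0.001]
contact_force: [-2.5, 1.9, 10.1]
grip_width: 0.0153
finger_force: 50.0
```

Emit:
servo_tool --motion '[{"tx": 0,"ty": 0.03,"tz": 0,"wx": 0,"wy": 0,"wz": 0,"fingers": -1},{"tx": 0,"ty": 0.03,"tz": 0,"wx": 0,"wy": 0,"wz": 0,"fingers": -1},{"tx": 0,"ty": 0.03,"tz": 0,"wx": 0,"wy": 0,"wz": 0,"fingers": -1},{"tx": 0,"ty": 0.03,"tz": 0,"wx": 0,"wy": 0,"wz": 0,"fingers": -1},{"tx": 0,"ty": 0.03,"tz": 0,"wx": 0,"wy": 0,"wz": 0,"fingers": -1},{"tx": 0,"ty": 0.03,"tz": 0,"wx": 0,"wy": 0,"wz": 0,"fingers": -1},{"tx": 0,"ty": 0.03,"tz": 0,"wx": 0,"wy": 0,"wz": 0,"fingers": -1},{"tx": 0,"ty": 0.03,"tz": 0,"wx": 0,"wy": 0,"wz": 0,"fingers": -1},{"tx": 0,"ty": 0.03,"tz": 0,"wx": 0,"wy": 0,"wz": 0,"fingers": -1},{"tx": 0,"ty": 0.03,"tz": 0,"wx": 0,"wy": 0,"wz": 0,"fingers": -1},{"tx": 0,"ty": 0.03,"tz": 0,"wx": 0,"wy": 0,"wz": 0,"fingers": -1},{"tx": 0,"ty": 0.03,"tz": 0,"wx": 0,"wy": 0,"wz": 0,"fingers": -1}]'

```text
clock: 6.65
tool_pos: [0.5014, -0.0358, 0.0614]
tool_rot: [-0.171, 3.134, -0.002]
contact_force: [0.3, -0.6, 4.4]
grip_width: 0.0152
finger_force: 50.0
```

```bash
python3 -c "
from h import *
s,sc,h=pickle.load(open('p.pkl','rb'))
go(*w(s,[(-.038,.093,.0612)])[0],186.24)"
```

```text
t 6.65 pos [ 0.5014 -0.0358  0.0614] th -173.75 tilt [ 0.0029 -0.0014 -1.    ] F [ 0.3 -0.6  4.4] grip 0.0152 50.0
shift units [0.0028 0.3672 0.0005]
wz 0.0001 tilt fix wx,wy [-0.0005  0.0009  0.    ]
```

Emit:
servo_tool --motion '[{"tx": 0,"ty": 0.03,"tz": 0,"wx": 0,"wy": 0,"wz": 0,"fingers": -1},{"tx": 0,"ty": 0.03,"tz": 0,"wx": 0,"wy": 0,"wz": 0,"fingers": -1},{"tx": 0,"ty": 0.03,"tz": 0,"wx": 0,"wy": 0,"wz": 0,"fingers": -1},{"tx": 0,"ty": 0.03,"tz": 0,"wx": 0,"wy": 0,"wz": 0,"fingers": -1},{"tx": 0,"ty": 0.03,"tz": 0,"wx": 0,"wy": 0,"wz": 0,"fingers": -1},{"tx": 0,"ty": 0.03,"tz": 0,"wx": 0,"wy": 0,"wz": 0,"fingers": -1},{"tx": 0,"ty": 0.03,"tz": 0,"wx": 0,"wy": 0,"wz": 0,"fingers": -1},{"tx": 0,"ty": 0.03,"tz": 0,"wx": 0,"wy": 0,"wz": 0,"fingers": -1},{"tx": 0,"ty": 0.03,"tz": 0,"wx": 0,"wy": 0,"wz": 0,"fingers": -1},{"tx": 0,"ty": 0.03,"tz": -0.01,"wx": 0,"wy": 0,"wz": 0,"fingers": -1},{"tx": 0,"ty": 0.03,"tz": 0,"wx": 0,"wy": 0,"wz": 0,"fingers": -1},{"tx": 0,"ty": 0.03,"tz": 0,"wx": 0,"wy": 0,"wz": 0,"fingers": -1}]'

```text
clock: 7.85
tool_pos: [0.4923, 0.0367, 0.0621]
tool_rot: [0.171, -3.137, -0.0]
contact_force: [-1.1, -0.0, -2.1]
grip_width: 0.0152
finger_force: 50.0
```

Emit:
servo_tool --motion '[{"tx": 0,"ty": 0.02,"tz": 0,"wx": 0,"wy": 0,"wz": 0,"fingers": -1},{"tx": 0,"ty": 0,"tz": 0,"wx": 0,"wy": 0,"wz": 0,"fingers": -1},{"tx": 0,"ty": 0,"tz": -0.15,"wx": 0,"wy": 0,"wz": 0,"fingers": -1},{"tx": 0,"ty": 0,"tz": -0.2,"wx": 0,"wy": 0,"wz": 0,"fingers": -1},{"tx": 0,"ty": 0.0,"tz": 0,"wx": 0,"wy": 0,"wz": 0,"fingers": -1},{"tx": 0,"ty": 0,"tz": 0,"wx": 0,"wy": 0,"wz": 0,"fingers": -1}]'

```text
clock: 8.45
tool_pos: [0.4923, 0.04, 0.1324]
tool_rot: [-0.171, 3.136, -0.0]
contact_force: [-0.4, 0.5, -1.7]
grip_width: 0.0147
finger_force: 50.0
```

```bash
python3 - <<'E'
from h import *
s,sc,h=pickle.load(open('p.pkl','rb'))
go(.45,.22,.13,186.24)
from cell import bot
c=bot.capture("top");f=np.clip(c["frame"]*1.6,0,255).astype(np.uint8)
a=cv2.resize(f[168:268,280:380],None,fx=4,fy=4,interpolation=cv2.INTER_CUBIC)
b=wcam()["frame"]
cv2.imwrite("pics/m.png",np.vstack([np.hstack([a,np.zeros((400,400,3),np.uint8)]),np.zeros((200,800,3),np.uint8)])); 
m=np.zeros((400,800,3),np.uint8);m[:,:400]=a;b2=cv2.resize(b,(400,250));m[:250,400:]=b2;cv2.imwrite("pics/m.png",m)
E
```

```text
t 8.45 pos [0.4923 0.04   0.1324] th -173.75 tilt [ 0.0011 -0.     -1.    ] F [-0.4  0.5 -1.7] grip 0.0147 50.0
shift units [0.1122 0.9174 0.0119]
wz 0.0 tilt fix wx,wy [-0.      0.0004  0.    ]
```

View pics/m.png

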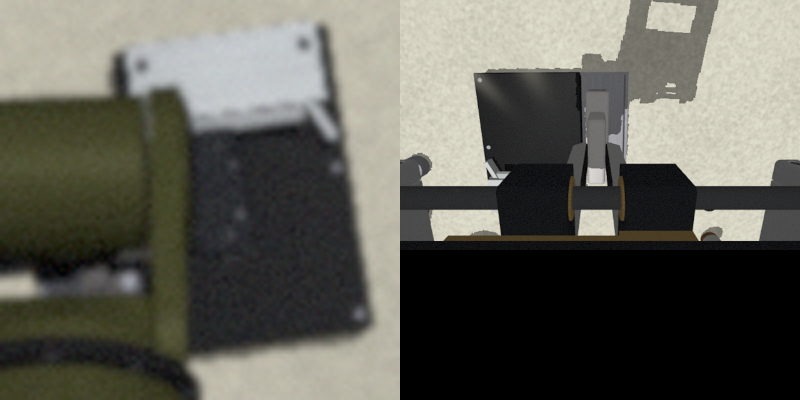

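The visible bed is empty; the tray is mostly hidden behind the arm. Next I set the scraper down on the open bench to the left.

Emit:
servo_tool --motion '[{"tx": 0.0224,"ty": 0.1835,"tz": 0,"wx": 0,"wy": 0,"wz": 0,"fingers": -1},{"tx": 0.0224,"ty": 0.1835,"tz": 0,"wx": 0,"wy": 0,"wz": 0,"fingers": -1},{"tx": 0.0224,"ty": 0.1835,"tz": 0,"wx": 0,"wy": 0,"wz": 0,"fingers": -1},{"tx": 0.0224,"ty": 0.1835,"tz": 0,"wx": 0,"wy": 0,"wz": 0,"fingers": -1},{"tx": 0.0224,"ty": 0.1835,"tz": 0,"wx": 0,"wy": 0,"wz": 0,"fingers": -1},{"tx": 0,"ty": 0,"tz": 0,"wx": 0,"wy": 0,"wz": 0,"fingers": -1},{"tx": 0,"ty": 0,"tz": 0.18,"wx": 0,"wy": 0,"wz": 0,"fingers": -1},{"tx": 0,"ty": 0,"tz": 0.18,"wx": 0,"wy": 0,"wz": 0,"fingers": -1},{"tx": 0,"ty": 0,"tz": 0.09,"wx": 0,"wy": 0,"wz": 0,"fingers": -1},{"tx": 0,"ty": 0,"tz": 0.045,"wx": 0,"wy": 0,"wz": 0,"fingers": -1},{"tx": 0,"ty": 0,"tz": 0,"wx": 0,"wy": 0,"wz": 0,"fingers": -1},{"tx": 0,"ty": 0,"tz": 0,"wx": 0,"wy": 0,"wz": 0,"fingers": -1}]'

```text
clock: 9.75
tool_pos: [0.45, 0.2198, 0.0332]
tool_rot: [0.171, -3.137, 0.0]
contact_force: [0.4, 0.5, -1.0]
grip_width: 0.0152
finger_force: 49.9
```

```bash
python3 -c "
from h import *
go(.45,.22,.0325,186.24)"
```

```text
t 9.75 pos [0.45   0.2198 0.0332] th -173.76 tilt [-2.e-04 -2.e-04 -1.e+00] F [ 0.4  0.5 -1. ] grip 0.0152 49.9
shift units [-0.0001  0.001   0.0036]
wz -0.0 tilt fix wx,wy [-0.     -0.0001  0.    ]
```

Emit:
servo_tool --motion '[{"tx": 0,"ty": 0,"tz": 0.006,"wx": 0,"wy": 0,"wz": 0,"fingers": -1},{"tx": 0,"ty": 0,"tz": 0,"wx": 0,"wy": 0,"wz": 0,"fingers": -1},{"tx": 0,"ty": 0,"tz": 0,"wx": 0,"wy": 0,"wz": 0,"fingers": 0.1},{"tx": 0,"ty": 0,"tz": 0,"wx": 0,"wy": 0,"wz": 0,"fingers": 0.1},{"tx": 0,"ty": 0,"tz": 0,"wx": 0,"wy": 0,"wz": 0,"fingers": 0.1},{"tx": 0,"ty": 0,"tz": 0,"wx": 0,"wy": 0,"wz": 0,"fingers": 0.1},{"tx": 0,"ty": 0,"tz": 0,"wx": 0,"wy": 0,"wz": 0,"fingers": 0.1},{"tx": 0,"ty": 0,"tz": -0.1,"wx": 0,"wy": 0,"wz": 0,"fingers": 0.1},{"tx": 0,"ty": 0,"tz": -0.2,"wx": 0,"wy": 0,"wz": 0,"fingers": 0.1},{"tx": 0,"ty": 0,"tz": -0.2,"wx": 0,"wy": 0,"wz": 0,"fingers": 0.1},{"tx": 0,"ty": 0,"tz": -0.15,"wx": 0,"wy": 0,"wz": 0,"fingers": 0.1},{"tx": 0,"ty": 0,"tz": 0,"wx": 0,"wy": 0,"wz": 0,"fingers": 0.1}]'

```text
clock: 10.95
tool_pos: [0.4514, 0.2208, 0.1661]
tool_rot: [-0.171, 3.131, 0.003]
contact_force: [0.3, -1.4, -0.7]
grip_width: 0.0522
finger_force: 0.0
```

```bash
python3 -c "
from h import *
s,sc,h=pickle.load(open('p.pkl','rb'))
print(w(h,[(-.025,0,.16)]),np.degrees(h[2])+90)
go(*w(h,[(-.025,0,.16)])[0],np.degrees(h[2])+90)"
```

```text
[[ 0.38304704 -0.33591214  0.16      ]] 114.01301425576233
t 10.95 pos [0.4514 0.2208 0.1661] th -173.75 tilt [ 0.0063  0.0025 -1.    ] F [ 0.3 -1.4 -0.7] grip 0.0522 0.0
shift units [ 0.6433 -2.7297  0.0213]
wz 0.4013 tilt fix wx,wy [0.0006 0.0021 0.    ]
```

Emit:
servo_tool --motion '[{"tx": 0.0536,"ty": -0.2275,"tz": 0,"wx": 0,"wy": 0,"wz": 0,"fingers": 0.1},{"tx": 0.0536,"ty": -0.2275,"tz": 0,"wx": 0,"wy": 0,"wz": 0,"fingers": 0.1},{"tx": 0.0536,"ty": -0.2275,"tz": 0,"wx": 0,"wy": 0,"wz": 0,"fingers": 0.1},{"tx": 0.0536,"ty": -0.2275,"tz": 0,"wx": 0,"wy": 0,"wz": 0,"fingers": 0.1},{"tx": 0.0536,"ty": -0.2275,"tz": 0,"wx": 0,"wy": 0,"wz": 0,"fingers": 0.1},{"tx": 0.0536,"ty": -0.2275,"tz": 0,"wx": 0,"wy": 0,"wz": 0,"fingers": 0.1},{"tx": 0.0536,"ty": -0.2275,"tz": 0,"wx": 0,"wy": 0,"wz": 0,"fingers": 0.1},{"tx": 0.0536,"ty": -0.2275,"tz": 0,"wx": 0,"wy": 0,"wz": 0,"fingers": 0.1},{"tx": 0.0536,"ty": -0.2275,"tz": 0,"wx": 0,"wy": 0,"wz": 0,"fingers": 0.1},{"tx": 0.0536,"ty": -0.2275,"tz": 0,"wx": 0,"wy": 0,"wz": 0,"fingers": 0.1},{"tx": 0.0536,"ty": -0.2275,"tz": 0,"wx": 0,"wy": 0,"wz": 0,"fingers": 0.1},{"tx": 0.0536,"ty": -0.2275,"tz": 0.02,"wx": 0,"wy": 0,"wz": 0,"fingers": 0.1}]'

```text
clock: 12.15
tool_pos: [0.3807, -0.3386, 0.1575]
tool_rot: [-0.171, 3.137, 0.0]
contact_force: [1.2, 0.7, 0.2]
grip_width: 0.0514
finger_force: 0.0
```

Emit:
servo_tool --motion '[{"tx": 0,"ty": 0,"tz": 0,"wx": 0,"wy": 0,"wz": 0.0446,"fingers": 0.1},{"tx": 0,"ty": 0,"tz": 0,"wx": 0,"wy": 0,"wz": 0.0446,"fingers": 0.1},{"tx": 0,"ty": 0,"tz": 0,"wx": 0,"wy": 0,"wz": 0.0446,"fingers": 0.1},{"tx": 0,"ty": 0,"tz": 0,"wx": 0,"wy": 0,"wz": 0.0446,"fingers": 0.1},{"tx": 0,"ty": 0,"tz": 0,"wx": 0,"wy": 0,"wz": 0.0446,"fingers": 0.1},{"tx": 0,"ty": 0,"tz": 0,"wx": 0,"wy": 0,"wz": 0.0446,"fingers": 0.1},{"tx": 0,"ty": 0,"tz": 0,"wx": 0,"wy": 0,"wz": 0.0446,"fingers": 0.1},{"tx": 0,"ty": 0,"tz": 0,"wx": 0,"wy": 0,"wz": 0.0446,"fingers": 0.1},{"tx": 0,"ty": 0,"tz": 0,"wx": 0,"wy": 0,"wz": 0.0446,"fingers": 0.1},{"tx": 0,"ty": 0,"tz": 0,"wx": 0,"wy": 0,"wz": 0,"fingers": 0.1},{"tx": 0,"ty": 0,"tz": 0,"wx": 0,"wy": 0,"wz": 0,"fingers": 0.1}]'

```text
clock: 13.25
tool_pos: [0.3813, -0.3365, 0.1575]
tool_rot: [-1.705, -2.638, -0.0]
contact_force: [0.1, 0.3, 0.9]
grip_width: 0.0519
finger_force: 0.0
```

```bash
python3 - <<'E'
from h import *
s,sc,h=pickle.load(open('p.pkl','rb'))
go(.383,-.3359,.16,114.0)
from cell import bot
c=bot.capture("top");f=np.clip(c["frame"]*1.6,0,255).astype(np.uint8)
d=wcam();pickle.dump((c,d),open("c2.pkl","wb"));im=d["frame"].copy()
draw(im,d,h,[(35,45,6),(35,-45,6),(-35,-45,6),(-35,45,6)],(0,0,255));draw(im,d,h,[(-18,20,48),(-18,-20,48),(-32,-20,48),(-32,20,48)],(0,255,0))
m=np.zeros((600,800,3),np.uint8);m[:400,:640]=im;m[400:,:800]=0
a=cv2.resize(f[190:265,185:385],(533,200),interpolation=cv2.INTER_CUBIC);m[400:,:533]=a
cv2.imwrite("pics/m2.png",m)
E
```

```text
t 13.25 pos [ 0.3813 -0.3365  0.1575] th 114.24 tilt [-6.e-04  6.e-04 -1.e+00] F [0.1 0.3 0.9] grip 0.0519 0.0
shift units [-0.0009  0.009  -0.0126]
wz 0.0014 tilt fix wx,wy [-0.0001 -0.0002  0.    ]
```

View pics/m2.png

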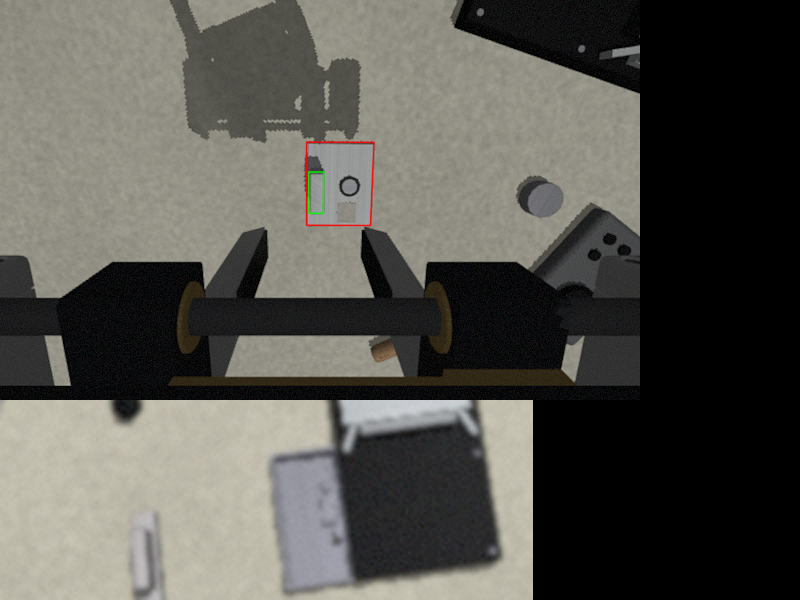

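All four chips lie in the tray (dark marks at about (327,510) in the inset), the bed is clear, and the scraper stands on the bench at (147,555). The holder outline fits, so I'll grasp its rib.

Emit:
servo_tool --motion '[{"tx": -0.001,"ty": 0.009,"tz": 0.18,"wx": 0,"wy": 0,"wz": 0.0014,"fingers": 0.1},{"tx": 0,"ty": 0,"tz": 0.2,"wx": 0,"wy": 0,"wz": 0,"fingers": 0.1},{"tx": 0,"ty": 0,"tz": 0.2,"wx": 0,"wy": 0,"wz": 0,"fingers": 0.1},{"tx": 0,"ty": 0,"tz": 0.1,"wx": 0,"wy": 0,"wz": 0,"fingers": 0.1},{"tx": 0,"ty": 0,"tz": 0.05,"wx": 0,"wy": 0,"wz": 0,"fingers": 0.1},{"tx": 0,"ty": 0,"tz": 0,"wx": 0,"wy": 0,"wz": 0,"fingers": 0.1},{"tx": 0,"ty": 0,"tz": 0,"wx": 0,"wy": 0,"wz": 0,"fingers": -1},{"tx": 0,"ty": 0,"tz": 0,"wx": 0,"wy": 0,"wz": 0,"fingers": -1},{"tx": 0,"ty": 0,"tz": 0,"wx": 0,"wy": 0,"wz": 0,"fingers": -1},{"tx": 0,"ty": 0,"tz": 0,"wx": 0,"wy": 0,"wz": 0,"fingers": -1},{"tx": 0,"ty": 0,"tz": 0,"wx": 0,"wy": 0,"wz": 0,"fingers": -1},{"tx": 0,"ty": 0,"tz": 0,"wx": 0,"wy": 0,"wz": 0,"fingers": -1}]' --newtons 50

```text
clock: 14.55
tool_pos: [0.3833, -0.3362, 0.0123]
tool_rot: [1.717, 2.631, 0.0]
contact_force: [0.6, 1.2, 2.4]
grip_width: 0.0133
finger_force: 50.0
```

Emit:
servo_tool --motion '[{"tx": 0,"ty": 0,"tz": 0,"wx": 0,"wy": 0,"wz": 0,"fingers": -1},{"tx": 0,"ty": 0,"tz": 0,"wx": 0,"wy": 0,"wz": 0,"fingers": -1}]'

```text
clock: 14.75
tool_pos: [0.3833, -0.3362, 0.0123]
tool_rot: [1.717, 2.631, -0.0]
contact_force: [-1.0, 1.0, 5.3]
grip_width: 0.0134
finger_force: 50.0
```

```bash
python3 -c "
from h import *
s,sc,h=pickle.load(open('p.pkl','rb'))
p=w(s,[(-.07,0,.09)])[0];print(p,w(s,[(-.022,0,0),(.006,0,0)]))
go(*p,np.degrees(s[2])+90)"
```

```text
[ 0.47116372 -0.05882062  0.09      ] [[ 0.51887902 -0.05360046  0.        ]
 [ 0.54671295 -0.05055537  0.        ]]
t 14.75 pos [ 0.3833 -0.3362  0.0123] th 113.75 tilt [ 4.e-04 -3.e-04 -1.e+00] F [-1.   1.   5.3] grip 0.0134 50.0
shift units [ 1.0923  0.9606 -0.3887]
wz 0.0972 tilt fix wx,wy [0.0001 0.0001 0.    ]
```

Emit:
servo_tool --motion '[{"tx": 0,"ty": 0,"tz": -0.15,"wx": 0,"wy": 0,"wz": 0,"fingers": -1},{"tx": 0,"ty": 0,"tz": -0.15,"wx": 0,"wy": 0,"wz": 0,"fingers": -1},{"tx": 0,"ty": 0,"tz": -0.089,"wx": 0,"wy": 0,"wz": 0,"fingers": -1},{"tx": 0.1365,"ty": 0.12,"tz": 0,"wx": 0,"wy": 0,"wz": 0,"fingers": -1},{"tx": 0.1365,"ty": 0.12,"tz": 0,"wx": 0,"wy": 0,"wz": 0,"fingers": -1},{"tx": 0.1365,"ty": 0.12,"tz": 0,"wx": 0,"wy": 0,"wz": 0,"fingers": -1},{"tx": 0.1365,"ty": 0.12,"tz": 0,"wx": 0,"wy": 0,"wz": 0,"fingers": -1},{"tx": 0.1365,"ty": 0.12,"tz": 0,"wx": 0,"wy": 0,"wz": 0,"fingers": -1},{"tx": 0.1365,"ty": 0.12,"tz": 0,"wx": 0,"wy": 0,"wz": 0,"fingers": -1},{"tx": 0.1365,"ty": 0.12,"tz": 0,"wx": 0,"wy": 0,"wz": 0,"fingers": -1},{"tx": 0.1365,"ty": 0.12,"tz": 0,"wx": 0,"wy": 0,"wz": 0,"fingers": -1},{"tx": 0,"ty": 0,"tz": 0,"wx": 0,"wy": 0,"wz": 0.0324,"fingers": -1}]'

```text
clock: 15.95
tool_pos: [0.4714, -0.0558, 0.0896]
tool_rot: [-1.844, -2.542, -0.0]
contact_force: [-0.9, -0.7, -0.3]
grip_width: 0.0129
finger_force: 50.0
```

Emit:
servo_tool --motion '[{"tx": 0,"ty": 0,"tz": 0,"wx": 0,"wy": 0,"wz": 0.0324,"fingers": -1},{"tx": 0,"ty": 0,"tz": 0,"wx": 0,"wy": 0,"wz": 0.0324,"fingers": -1},{"tx": 0,"ty": 0,"tz": 0,"wx": 0,"wy": 0,"wz": 0,"fingers": -1},{"tx": 0,"ty": 0,"tz": 0,"wx": 0,"wy": 0,"wz": 0,"fingers": -1},{"tx": 0,"ty": 0,"tz": 0,"wx": 0,"wy": 0,"wz": 0,"fingers": -1}]'

```text
clock: 16.45
tool_pos: [0.4709, -0.0589, 0.0898]
tool_rot: [-2.094, -2.341, 0.0]
contact_force: [0.2, 0.3, -1.2]
grip_width: 0.0134
finger_force: 50.0
```

```bash
python3 - <<'E'
from h import *
s,sc,h=pickle.load(open('p.pkl','rb'))
go(*w(s,[(-.07,0,.0425)])[0],np.degrees(s[2])+90)
from cell import bot
d=wcam();im=d["frame"].copy();o=bot.observe();M=Ro.from_rotvec(o["tool_rot"]).as_matrix();th=np.arctan2(M[1,0],M[0,0])-np.pi/2
P=np.array([*o["tool_pos"][:2],th]);P[:2]=w(P,[(.025,0,0)])[0][:2]
b=(o["tool_pos"][2]-.0123)*1000
draw(im,d,P,[(35,45,6+b),(35,-45,6+b),(-35,-45,6+b),(-35,45,6+b)],(0,0,255))
draw(im,d,s,[(100,75,30),(100,-75,30),(-110,-75,30),(-110,75,30)],(255,255,0));draw(im,d,s,[(20,64,44),(45,49,44),(45,-49,44),(20,-64,44)],(0,255,0))
cv2.imwrite("pics/m3.png",cv2.resize(im,(800,500)))
E
```

```text
t 16.45 pos [ 0.4709 -0.0589  0.0898] th 96.37 tilt [-1.e-04 -0.e+00 -1.e+00] F [ 0.2  0.3 -1.2] grip 0.0134 50.0
shift units [0.0005 0.0015 0.2363]
wz 0.0007 tilt fix wx,wy [-0.  0.  0.]
```

View pics/m3.png

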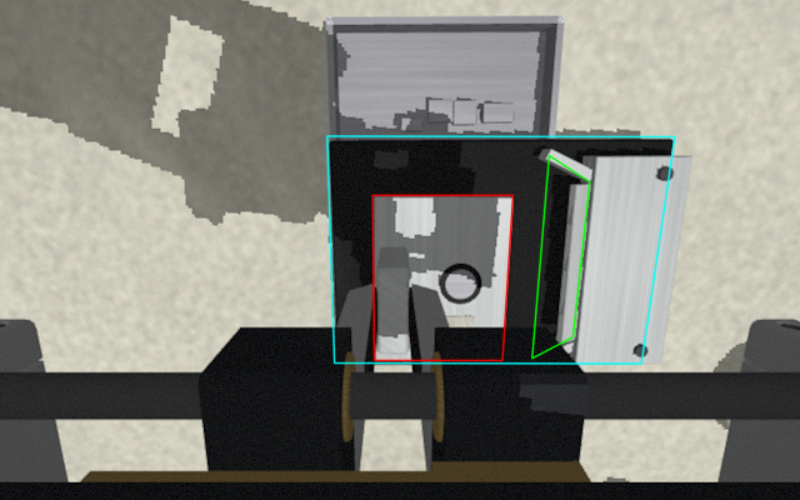

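The holder outline (373–513, 195–360) is square to the stage and centred on the pocket. The guide and lip edges match the fit, and the four chips sit in the tray near (400–515,110). I'll lower onto the bed.

Emit:
servo_tool --motion '[{"tx": 0,"ty": 0,"tz": 0.1,"wx": 0,"wy": 0,"wz": 0.0007,"fingers": -1},{"tx": 0,"ty": 0,"tz": 0.08,"wx": 0,"wy": 0,"wz": 0,"fingers": -1},{"tx": 0,"ty": 0,"tz": 0.04,"wx": 0,"wy": 0,"wz": 0,"fingers": -1},{"tx": 0,"ty": 0,"tz": 0.015,"wx": 0,"wy": 0,"wz": 0,"fingers": -1},{"tx": 0,"ty": 0,"tz": 0,"wx": 0,"wy": 0,"wz": 0,"fingers": -1},{"tx": 0,"ty": 0,"tz": 0,"wx": 0,"wy": 0,"wz": 0,"fingers": -1},{"tx": 0,"ty": 0,"tz": 0,"wx": 0,"wy": 0,"wz": 0,"fingers": -1}]'

```text
clock: 17.2
tool_pos: [0.4712, -0.0589, 0.0434]
tool_rot: [2.099, 2.337, 0.001]
contact_force: [-1.2, 0.3, -1.7]
grip_width: 0.0131
finger_force: 50.0
```

```bash
python3 -c "
from h import *
s,sc,h=pickle.load(open('p.pkl','rb'))
go(*w(s,[(-.022,0,.0423)])[0],np.degrees(s[2])+90)"
```

```text
t 17.2 pos [ 0.4712 -0.0589  0.0434] th 96.13 tilt [ 8.e-04 -2.e-04 -1.e+00] F [-1.2  0.3 -1.7] grip 0.0131 50.0
shift units [0.0011 0.2397 0.0055]
wz -0.0006 tilt fix wx,wy [0.0003 0.0001 0.    ]
```

Emit:
servo_tool --motion '[{"tx": 0,"ty": 0,"tz": 0.005,"wx": 0,"wy": 0,"wz": 0,"fingers": -1},{"tx": 0,"ty": 0.04,"tz": 0,"wx": 0,"wy": 0,"wz": 0,"fingers": -1},{"tx": 0,"ty": 0.04,"tz": 0,"wx": 0,"wy": 0,"wz": 0,"fingers": -1},{"tx": 0,"ty": 0.04,"tz": 0,"wx": 0,"wy": 0,"wz": 0,"fingers": -1},{"tx": 0,"ty": 0.04,"tz": 0,"wx": 0,"wy": 0,"wz": 0,"fingers": -1},{"tx": 0,"ty": 0.04,"tz": 0,"wx": 0,"wy": 0,"wz": 0,"fingers": -1},{"tx": 0,"ty": 0.04,"tz": 0,"wx": 0,"wy": 0,"wz": 0,"fingers": -1},{"tx": 0,"ty": 0,"tz": 0,"wx": 0,"wy": 0,"wz": 0,"fingers": -1},{"tx": 0,"ty": 0,"tz": 0,"wx": 0,"wy": 0,"wz": 0,"fingers": -1}]'

```text
clock: 18.1
tool_pos: [0.52, -0.0537, 0.0423]
tool_rot: [2.098, 2.336, 0.002]
contact_force: [2.9, 0.6, 4.0]
grip_width: 0.013
finger_force: 50.0
```

```bash
python3 -c "
from h import *
s,sc,h=pickle.load(open('p.pkl','rb'))
go(*w(s,[(.006,0,.0423)])[0],np.degrees(s[2])+90)"
```

```text
t 18.1 pos [ 0.52   -0.0537  0.0423] th 96.13 tilt [ 2.4e-03 -2.0e-04 -1.0e+00] F [2.9 0.6 4. ] grip 0.013 50.0
shift units [0.0013 0.1347 0.0006]
wz -0.0006 tilt fix wx,wy [0.0007 0.0001 0.    ]
```

Free slide so far. I'll advance slowly to the spring.

Emit:
servo_tool --motion '[{"tx": 0,"ty": 0.02,"tz": 0,"wx": 0,"wy": 0,"wz": 0,"fingers": -1},{"tx": 0,"ty": 0.02,"tz": 0,"wx": 0,"wy": 0,"wz": 0,"fingers": -1},{"tx": 0,"ty": 0.02,"tz": 0,"wx": 0,"wy": 0,"wz": 0,"fingers": -1},{"tx": 0,"ty": 0.02,"tz": 0,"wx": 0,"wy": 0,"wz": 0,"fingers": -1},{"tx": 0,"ty": 0.02,"tz": 0,"wx": 0,"wy": 0,"wz": 0,"fingers": -1},{"tx": 0,"ty": 0.02,"tz": 0,"wx": 0,"wy": 0,"wz": 0,"fingers": -1},{"tx": 0,"ty": 0,"tz": 0,"wx": 0,"wy": 0,"wz": 0,"fingers": -1},{"tx": 0,"ty": 0,"tz": 0,"wx": 0,"wy": 0,"wz": 0,"fingers": -1},{"tx": 0,"ty": 0,"tz": 0,"wx": 0,"wy": 0,"wz": 0,"fingers": -1}]'

```text
clock: 19.0
tool_pos: [0.5422, -0.0514, 0.0422]
tool_rot: [-2.099, -2.337, 0.002]
contact_force: [-6.1, -2.5, 10.0]
grip_width: 0.013
finger_force: 50.0
```

```bash
python3 -c "
from h import *
s,sc,h=pickle.load(open('p.pkl','rb'))
go(*w(s,[(.006,0,.0423)])[0],np.degrees(s[2])+90)"
```

```text
t 19.0 pos [ 0.5422 -0.0514  0.0422] th 96.13 tilt [-1.1e-03 -3.0e-04 -1.0e+00] F [-6.1 -2.5 10. ] grip 0.013 50.0
shift units [ 0.0017  0.0227 -0.0004]
wz -0.0006 tilt fix wx,wy [-0.0004  0.0001  0.    ]
```

Emit:
servo_tool --motion '[{"tx": 0,"ty": 0.005,"tz": -0.001,"wx": 0,"wy": 0,"wz": 0,"fingers": -1},{"tx": 0,"ty": 0.005,"tz": 0,"wx": 0,"wy": 0,"wz": 0,"fingers": -1},{"tx": 0,"ty": 0.005,"tz": 0,"wx": 0,"wy": 0,"wz": 0,"fingers": -1},{"tx": 0,"ty": 0.005,"tz": 0,"wx": 0,"wy": 0,"wz": 0,"fingers": -1},{"tx": 0,"ty": 0,"tz": 0,"wx": 0,"wy": 0,"wz": 0,"fingers": -1},{"tx": 0,"ty": 0,"tz": 0,"wx": 0,"wy": 0,"wz": 0,"fingers": -1},{"tx": 0,"ty": 0,"tz": 0,"wx": 0,"wy": 0,"wz": 0,"fingers": -1}]'

```text
clock: 19.7
tool_pos: [0.5452, -0.0511, 0.0422]
tool_rot: [-2.098, -2.335, 0.004]
contact_force: [-12.9, -2.8, 14.2]
grip_width: 0.0129
finger_force: 50.0
```

Emit:
servo_tool --motion '[{"tx": 0,"ty": 0.005,"tz": 0,"wx": 0,"wy": 0,"wz": 0,"fingers": -1},{"tx": 0,"ty": 0,"tz": 0,"wx": 0,"wy": 0,"wz": 0,"fingers": -1},{"tx": 0,"ty": 0,"tz": 0,"wx": 0,"wy": 0,"wz": 0,"fingers": -1}]'

```text
clock: 20.0
tool_pos: [0.5461, -0.051, 0.0422]
tool_rot: [-2.098, -2.335, 0.005]
contact_force: [-14.2, -2.4, 14.3]
grip_width: 0.013
finger_force: 50.0
```

```bash
python3 -c "
from h import *
s,sc,h=pickle.load(open('p.pkl','rb'))
go(*w(s,[(.006,0,.0423)])[0],np.degrees(s[2])+90)"
```

```text
t 20.0 pos [ 0.5461 -0.051   0.0422] th 96.13 tilt [-3.8e-03 -5.0e-04 -1.0e+00] F [-14.2  -2.4  14.3] grip 0.013 50.0
shift units [ 0.0017  0.0033 -0.0003]
wz -0.0006 tilt fix wx,wy [-0.0012  0.      0.    ]
```

Emit:
servo_tool --motion '[{"tx": 0,"ty": 0.005,"tz": 0,"wx": 0,"wy": 0,"wz": 0,"fingers": -1},{"tx": 0,"ty": 0,"tz": 0,"wx": 0,"wy": 0,"wz": 0,"fingers": -1},{"tx": 0,"ty": 0,"tz": 0,"wx": 0,"wy": 0,"wz": 0,"fingers": -1}]'

```text
clock: 20.3
tool_pos: [0.5469, -0.0509, 0.0422]
tool_rot: [-2.098, -2.335, 0.005]
contact_force: [-14.3, -3.8, 14.9]
grip_width: 0.0133
finger_force: 50.0
```

Emit:
servo_tool --motion '[{"tx": 0,"ty": 0.005,"tz": 0,"wx": 0,"wy": 0,"wz": 0,"fingers": -1},{"tx": 0,"ty": 0,"tz": 0,"wx": 0,"wy": 0,"wz": 0,"fingers": -1},{"tx": 0,"ty": 0,"tz": 0,"wx": 0,"wy": 0,"wz": 0,"fingers": -1}]'

```text
clock: 20.6
tool_pos: [0.5475, -0.0509, 0.0422]
tool_rot: [-2.097, -2.334, 0.006]
contact_force: [-17.9, -4.4, 17.4]
grip_width: 0.0133
finger_force: 50.0
```

Emit:
servo_tool --motion '[{"tx": 0,"ty": 0.005,"tz": 0,"wx": 0,"wy": 0,"wz": 0,"fingers": -1},{"tx": 0,"ty": 0,"tz": 0,"wx": 0,"wy": 0,"wz": 0,"fingers": -1},{"tx": 0,"ty": 0,"tz": 0,"wx": 0,"wy": 0,"wz": 0,"fingers": -1}]'

```text
clock: 20.9
tool_pos: [0.5476, -0.0511, 0.0422]
tool_rot: [-2.096, -2.334, 0.009]
contact_force: [-24.6, -5.4, 21.8]
grip_width: 0.0133
finger_force: 50.1
```

Emit:
servo_tool --motion '[{"tx": 0,"ty": 0.005,"tz": 0,"wx": 0,"wy": 0,"wz": 0,"fingers": -1},{"tx": 0,"ty": 0,"tz": 0,"wx": 0,"wy": 0,"wz": 0,"fingers": -1},{"tx": 0,"ty": 0,"tz": 0,"wx": 0,"wy": 0,"wz": 0,"fingers": -1}]'

```text
clock: 21.2
tool_pos: [0.5476, -0.0511, 0.0422]
tool_rot: [-2.095, -2.332, 0.012]
contact_force: [-33.7, -7.1, 27.2]
grip_width: 0.0133
finger_force: 50.1
```

Hard stop reached at x = 0.5476: the position is stuck while the force climbs. I'll ease back 1 mm of command so it stays firmly pressed, then hand in.

Emit:
servo_tool --motion '[{"tx": 0,"ty": -0.005,"tz": 0,"wx": 0,"wy": 0,"wz": 0,"fingers": -1},{"tx": 0,"ty": 0,"tz": 0,"wx": 0,"wy": 0,"wz": 0,"fingers": -1},{"tx": 0,"ty": 0,"tz": 0,"wx": 0,"wy": 0,"wz": 0,"fingers": -1},{"tx": 0,"ty": 0,"tz": 0,"wx": 0,"wy": 0,"wz": 0,"fingers": -1}]'

```text
clock: 21.6
tool_pos: [0.5476, -0.0511, 0.0422]
tool_rot: [-2.096, -2.334, 0.009]
contact_force: [-24.7, -6.5, 22.0]
grip_width: 0.013
finger_force: 50.1
```

```bash
python3 -c "
from h import *
from cell import bot
s,sc,h=pickle.load(open('p.pkl','rb'))
go(*w(s,[(.006,0,.0423)])[0],np.degrees(s[2])+90)
print(bot.finish_job())"
```

```text
t 21.6 pos [ 0.5476 -0.0511  0.0422] th 96.14 tilt [-0.0072 -0.001  -1.    ] F [-24.7  -6.5  22. ] grip 0.013 50.1
shift units [ 0.0034 -0.0043 -0.0005]
wz -0.0006 tilt fix wx,wy [-0.0023  0.0001  0.    ]
the job is handed in; nothing more can be done
None
```

I handed the job in at 21.6 s with all four offcuts in the tray, the scraper released on the bench, and the robot still holding the holder pressed against the hard stops; no verdict came back.

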